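# Make up a sampling kit and a calibration kit

## Task

Make up two kits from the stock row on the lab bench, one item to a pocket, standing upright on the tray floor: first the sampling kit in the two-pocket tray (the glass jar and the white data logger, either way round), and only when that one is finished take up anything for the calibration kit in the three-pocket tray (the brass check weight in the middle pocket, the amber vial and the aluminium cell block in the two end pockets, either way round). Keep the vial and the jar upright throughout and set them down without dropping them, and leave the beaker, the reagent bottle and the tip box where they stand.

Things in the scene. Friction and masses are not known exactly. Their poses are not given: they have to be found in the camera images.
- tray2: Moulded grey plastic kit tray, fixed to the bench, 88 mm along its x and 152 mm along its y. Origin at the centre of its underside, z up. Floor 3 mm thick; rims and ribs between pockets reach 8 mm above the bench (5 mm above the tray floor). Two pockets in a row along y, each 80 mm (x) by 70 mm (y) inside, centres at x = 0, y = -37 and +37 mm. The shorter tray.
- tray3: Moulded grey plastic kit tray, fixed to the bench, 88 mm along its x and 226 mm along its y. Origin at the centre of its underside, z up. Floor 3 mm thick; rims and ribs between pockets reach 8 mm above the bench (5 mm above the tray floor). Three pockets in a row along y, each 80 mm (x) by 70 mm (y) inside, centres at x = 0, y = -74, 0 and +74 mm. The longer tray. The two trays lie beyond the stock row, one left and one right, which is which changes.
- jar: Squat glass sample jar, round, 50 mm diameter, 45 mm high including a flat steel lid of the same diameter (top 12 mm), about 0.11 kg. Origin at the centre of its underside, z up. Loose, standing on the bench at the start, in the row between the robot and the trays.
- logger: White plastic data logger, a rounded block 30 mm (x) by 54 mm (y), 28 mm high, with a dark display window on top; about 0.07 kg. Origin at the centre of its underside, z up. Loose, standing on the bench at the start, in the row between the robot and the trays.
- weight: Brass check weight: round body 42 mm diameter and 36 mm high, above it a 16 mm neck 10 mm long and a 24 mm knob, 56 mm high in all, about 0.4 kg. Origin at the centre of its underside, z up. Loose, standing on the bench at the start, in the row between the robot and the trays.
- cell: Bare aluminium cell block 36 mm (x) by 36 mm (y), 40 mm high, with one dark round bore in the middle of its top; about 0.13 kg. Origin at the centre of its underside, z up. Loose, standing on the bench at the start, in the row between the robot and the trays.
- vial: Slender amber glass vial with a white cap, round, 28 mm diameter, 70 mm high (cap the top 16 mm), about 0.05 kg. Origin at the centre of its underside, z up. Loose, standing on the bench at the start, in the row between the robot and the trays.
- beaker: Bystander: clear plastic beaker, 72 mm across the rim, 85 mm high, standing loose beyond the trays. Origin at the centre of its underside.
- reagent: Bystander: reagent bottle with a blue cap, 80 mm diameter, 170 mm high, standing loose to the left of the work. Origin at the centre of its underside.
- tipbox: Bystander: black box of pipette tips with a white top, 85 by 120 mm, 57 mm high, lying loose to the right of the work. Origin at the centre of its underside.
Mind the look-alikes: they are no part of the job. Leave any black or blue look-alike of the tray2 alone.

How it is judged:
By the outcome, as a careful person would: the job done as asked, in the order asked, and still so for the second after the job is handed in, with the robot touching nothing.
It also fails if it takes over 128 s, if anything falls off the work surface, if the arm or the gripper's body presses on something with over 40 N, if the wrist force passes 120 N, or if a joint passes its speed limit or range.

## Robot

A 6-joint arm with a two-finger parallel gripper is mounted at the origin on the work surface. World frame = base frame: x ahead of the robot, y to its left, z up, the work surface at z = 0. Lengths are in m, angles in rad, forces in N, time in s.
With the tool pointing down it reaches from about 0.3 to 1 m from the base axis. Payload 5.1 kg.
Tool frame: the origin (TCP) lies on the centre line of the jaws, within the pads' length; the fingertips stand r.tips_ahead ahead of it and the grasp point (between the pads) lies 5 mm behind it (r.tips_ahead is the distance from the TCP to the fingertips, in m); z points along the fingers, y is the line along which they close (so a half turn about z gives the same grasp; the last joint's range is limited). The gripper opens to 95 mm and grips with 3 to 60 N. Pads are 20 mm wide; open, the fingers measure 119 mm over their backs; the gripper's body (75 mm by 180 mm) begins 59 mm behind the grasp point.
Start: joints at [1.24, 0.124, 1.65, -0, 1.367, -0.083], TCP at [0.159, 0.63, 0.229] pointing down, gripper open.
Joint ranges: [-2.61, 2.61], [-1.02, 2.33], [0.03, 2.71], [-1.35, 4.49], [0.32, 2.68], [-2.91, 2.91]. Speed limits (rad/s): [2.57, 2.57, 3.14, 3.14, 3.14, 3.14].

## Interface

Orientations are given as a unit quaternion [x, y, z, w].
In Python, from plant import r, viewer gives the robot as it stands.
- The arm moves only by the tool drive_tool, never from a script. Its argument "series" is text: rows parted by semicolons, each of 4 numbers parted by spaces: the shift along the tool's x, y, z in m, then the turn about the tool's z in rad. A call has 1 to 20 rows; each row is the pose to reach, as a shift and turn from the pose commanded when the call began, along the tool's axes at that moment; what a row does not reach only later rows make up. A row lasts 1/12 s, in which the tool goes at most 41.7 mm and 7.16 degrees, less where a joint would pass 70% of its speed; a pose out of reach is approached as far as the arm can. A call with a gripper value outside its range is refused whole. "claw" is the opening, from -1 (shut) to 1 (fully open), set as the call begins (left out, the last holds). The fingers move at their own pace and stop on an object; the grip force is fixed at half the most. Time passes only in rows, so rows that repeat a pose let the fingers close. It gives the time, the measured TCP pose, the force, the opening and the grip force at its end, in the units of the state.
- r.read_state(): the state, without advancing time (a new reading comes with each control period).
- viewer.snapshot(name): name is "side" or "top" or "wrist"; returns the picture (400x640x3 uint8, red, green, blue); there is no depth.
- viewer.calibration(name): a dict with "K" (3x3 intrinsics, pixels), "rvec" (rotation vector, rad) and "tvec" (3), from world to camera coordinates, as OpenCV has them. Camera axes: x right, y down, z forward; pixel columns grow to the right and rows downward; lengths in m; the calibration is good to about 2 mm. A picture is of the moment at which its call begins: read the wrist's pose just before it. calibration takes no time and is no camera call; for the wrist camera it gives the pose at the moment of the call.
- r.close_job(): hands the job in; it is judged then, once.
Trained networks look in the newest picture that a camera, given by its name, has taken for a name from the list of things; names that differ only in an ending like _2 or _b are one class to them, and where a whole thing is asked for, a point or a joint stands for the part that bears it (a point fixed in the world has none). Each returns a list of dicts, best first, with "score" (0 to 1); they miss things now and then, are a little off and sometimes report something else, mostly with a low value. They report only what shows in the picture. A call takes as long as a camera call. They do not tell look-alikes from the thing itself.
- viewer.search_frame(camera, query): "xyz" ([x, y, z] in m, in world coordinates, good to about 4 mm: the middle of the surface that is visible of it).
The state is a dict: "time": time; "joint_pos": joint angles; "qd": joint speeds; "joint_efforts": joint torques, N m; "position": TCP position; "tcp_rot": TCP orientation; "force": force on the tool from outside, world axes, zero at the start; "torque": the same for the moment, N m; "gripper_width": opening from 0.0 (shut) to 1.0 (fully open); "finger_force": force on a finger pad.
Only numpy, scipy, OpenCV 4.12 (cv2) and the standard library are available. Lean on these libraries where they do the work, as an engineer would, in place of code of your own. Each camera call takes 0.05 s, during which the arm holds its last target. There are 200 camera calls.

## Working session

There is one attempt and no reset: what is moved stays moved. The work goes in short steps, Python scripts to look and compute and a tool call to move; the robot and the scene stay as the last step left them, time stands still between calls to the robot, and variables do not carry over. Pictures are saved under pics/ and viewed, at most 14 in all, crops included, and the job is handed in when it is done.

Besides the shell and the picture viewer there is one more tool, called after "Call:" by a JSON object that holds its "fn" and its "kwargs". drive_tool: Moves the arm, as the interface text tells. Its arguments: {"type":"object","properties":{"series":{"type":"string"},"claw":{"type":"number"}},"required":["series"]}

```bash
mkdir -p pics; ls
python3 - <<'E'
from plant import r, viewer
import cv2, numpy as np
s=r.read_state(); print({k:np.round(v,3) for k,v in s.items()}, r.tips_ahead)
for n in ("top","side"):
    im=viewer.snapshot(n); cv2.imwrite(f"pics/{n}1.png",im[:,:,::-1])
    for q in ("tray2","tray3","jar","logger","weight","cell","vial","beaker","reagent","tipbox"):
        print(n,q,[(np.round(d["xyz"],3).tolist(),round(d["score"],2)) for d in viewer.search_frame(n,q)])
    if n=="top": print(viewer.calibration(n))
E
```

```text
pics
{'time': np.float64(0.0), 'joint_pos': array([ 1.24 ,  0.124,  1.652, -0.   ,  1.367, -0.083]), 'qd': array([-0.001,  0.   ,  0.   , -0.001, -0.002,  0.   ]), 'joint_efforts': array([ 1.0000e-03, -4.1760e+01, -3.5994e+01,  7.8000e-02,  4.9000e-02,
       -0.0000e+00]), 'position': array([0.159, 0.63 , 0.227]), 'tcp_rot': array([ 0.124,  0.992, -0.001, -0.   ]), 'force': array([-1.056,  0.955, -0.002]), 'torque': array([-0.018,  0.009,  0.031]), 'finger_force': np.float64(0.0), 'gripper_width': np.float64(1.0)} 0.014
top tray2 [([0.591, 0.175, -0.001], 0.92), ([0.605, -0.164, 0.004], 0.88), ([0.764, -0.331, 0.001], 0.83), ([0.329, -0.202, 0.005], 0.73), ([0.756, 0.288, -0.001], 0.61)]
top tray3 [([0.591, 0.175, -0.001], 0.92), ([0.605, -0.164, 0.004], 0.88), ([0.764, -0.331, 0.001], 0.83), ([0.329, -0.202, 0.005], 0.73), ([0.756, 0.288, -0.001], 0.61)]
top jar [([0.46, 0.304, 0.047], 0.65)]
top logger []
top weight [([0.462, 0.301, 0.047], 0.36)]
top cell []
top vial [([0.472, -0.156, 0.074], 0.56), ([0.458, 0.139, 0.036], 0.28)]
top beaker [([0.793, -0.001, 0.04], 0.89)]
top rea
[... 432 characters left out ...]
.331, -0.206, 0.003], 0.92), ([0.754, 0.28, 0.004], 0.68), ([0.764, -0.341, 0.006], 0.64), ([0.598, -0.167, 0.005], 0.61), ([0.589, 0.166, 0.001], 0.6)]
side tray3 [([0.292, -0.453, 0.001], 0.98), ([0.331, -0.206, 0.003], 0.92), ([0.754, 0.28, 0.004], 0.68), ([0.764, -0.341, 0.006], 0.64), ([0.598, -0.167, 0.005], 0.61), ([0.589, 0.166, 0.001], 0.6)]
side jar [([0.458, 0.287, 0.033], 0.62)]
side logger []
side weight [([0.467, -0.314, 0.036], 0.82)]
side cell [([0.452, 0.128, 0.031], 0.69)]
side vial [([0.468, -0.168, 0.044], 0.5)]
side beaker [([0.766, -0.02, 0.056], 0.83), ([0.59, 0.469, 0.088], 0.35)]
side reagent [([0.59, 0.468, 0.086], 0.77)]
side tipbox [([0.546, -0.503, 0.053], 0.92)]
```

View pics/top1.png

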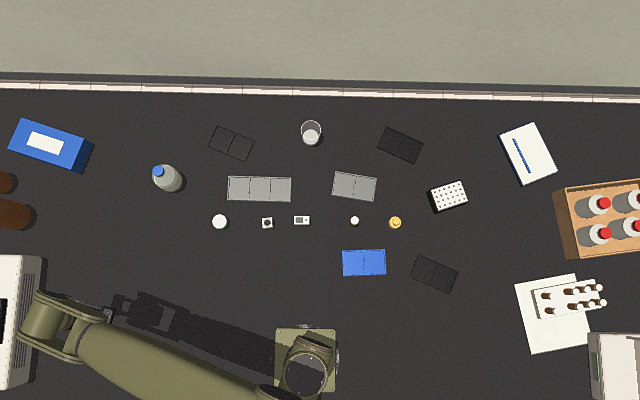

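View pics/side1.png

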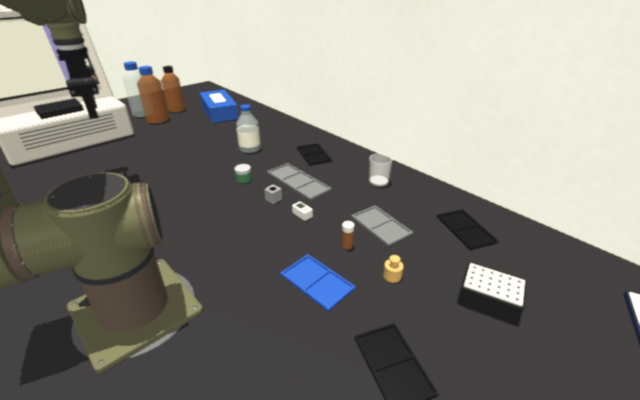

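Pixels in the top picture:
- **Stock row:** jar (219,221), cell (267,223), logger (302,220), vial (354,221), weight (395,222).
- **Real trays (grey):** tray3 at (259,188), and tray2, slightly turned, at (354,186).
- **Look-alikes for tray2:** black at (231,143), (400,145) and (434,273), and blue at (364,262). I'll leave these alone.

Next I go over the row, tool squared to the world, for close views.

Call:
{"fn": "drive_tool", "kwargs": {"series": "-0.431 -0.437 -0.12 1.322;-0.431 -0.437 -0.12 1.322;-0.431 -0.437 -0.12 1.322;-0.431 -0.437 -0.12 1.322;-0.431 -0.437 -0.12 1.322;-0.431 -0.437 -0.12 1.322;-0.431 -0.437 -0.12 1.322;-0.431 -0.437 -0.12 1.322;-0.431 -0.437 -0.12 1.322;-0.431 -0.437 -0.12 1.322;-0.431 -0.437 -0.12 1.322;-0.431 -0.437 -0.12 1.322;-0.431 -0.437 -0.12 1.322;-0.431 -0.437 -0.12 1.322;-0.431 -0.437 -0.12 1.322;-0.431 -0.437 -0.12 1.322;-0.431 -0.437 -0.12 1.322;-0.431 -0.437 -0.12 1.322;-0.431 -0.437 -0.12 1.322;-0.431 -0.437 -0.12 1.322"}}

```text
time: 2.77
position: [0.4694, 0.102, 0.3483]
tcp_rot: [0.706, 0.708, -0.0, -0.0]
force: [0.6, -0.2, -0.2]
gripper_width: 1.002
finger_force: 0.0
```

```bash
cat > h.py <<'E'
from plant import r, viewer
import cv2, numpy as np
def cal(n):
    c=viewer.calibration(n); R=cv2.Rodrigues(np.array(c["rvec"]))[0]; return c["K"],R,np.array(c["tvec"]).ravel()
def ray(c,uv,z):
    K,R,t=c; d=R.T@np.linalg.solve(K,[uv[0],uv[1],1.]); o=-R.T@t
    return o+d*(z-o[2])/d[2]
def pix(c,p):
    K,R,t=c; q=K@(R@np.array(p,float)+t); return q[:2]/q[2]
def shot(n,f,scale=1,box=None):
    c=cal(n); im=viewer.snapshot(n)[:,:,::-1].copy(); o=im
    if box: o=o[box[1]:box[3],box[0]:box[2]]
    cv2.imwrite(f"pics/{f}.png",cv2.resize(o,None,fx=scale,fy=scale,interpolation=cv2.INTER_CUBIC)); return c,im
def tcp():
    s=r.read_state(); print(round(float(s["time"]),2),np.round(s["position"],4),np.round(s["tcp_rot"],3),"w",round(float(s["gripper_width"]),3),"ff",round(float(s["finger_force"]),1)); return s
E
python3 - <<'E'
from h import *
tcp(); c,im=shot("wrist","w1",1.25); cv2.imwrite("w1_raw.png",im); np.savez("w1.npz",K=c[0],R=c[1],t=c[2])
print(-c[1].T@c[2], c[1], c[0])
E
```

```text
2.77 [0.4694 0.102  0.3483] [ 0.706  0.708 -0.    -0.   ] w 1.002 ff 0.0
[0.46877427 0.18516928 0.50416908] [[ 9.99996538e-01  2.44079014e-03 -9.82753023e-04]
 [ 2.62159247e-03 -9.56140520e-01  2.92896627e-01]
 [-2.24750788e-04 -2.92898189e-01 -9.56143609e-01]] [[276.22782263   0.         316.33636394]
 [  0.         276.22782263 200.20646766]
 [  0.           0.           1.        ]]
```

View pics/w1.png

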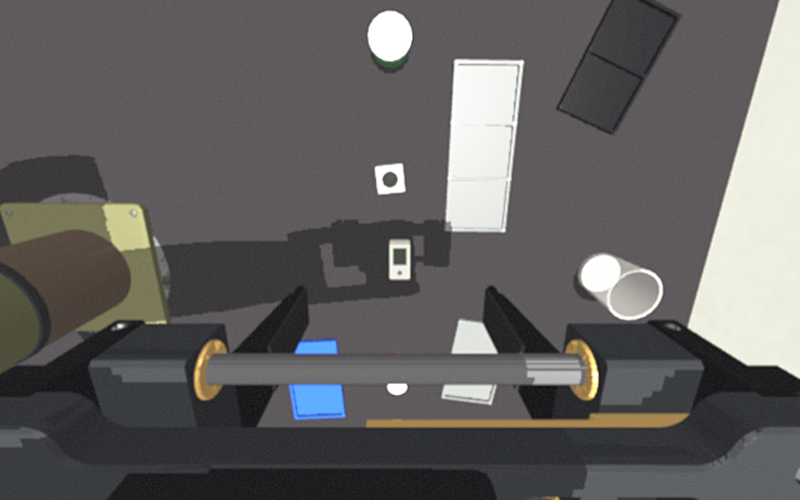

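The wrist view shows the jar (390,37), the cell (390,179), the logger (400,260) and tray3 (485,145), with the blue tray2 look-alike at (317,380) to leave alone. Next I move right to see tray2, the vial and the weight the same way.

Call:
{"fn": "drive_tool", "kwargs": {"series": "-0.48 0 0 0;-0.48 0 0 0;-0.48 0 0 0;-0.48 0 0 0;-0.48 0 0 0;-0.48 0 0 0;-0.48 0 0 0;-0.48 0 0 0;-0.48 0 0 0;-0.48 0 0 0;-0.48 0 0 0;-0.48 0 0 0;-0.48 0 0 0;-0.48 0 0 0;-0.48 0 0 0"}}

```text
time: 4.07
position: [0.4711, -0.3779, 0.3485]
tcp_rot: [0.706, 0.708, 0.0, -0.0]
force: [-0.8, 0.5, 0.2]
gripper_width: 0.998
finger_force: 0.0
```

```bash
cat > meas.py <<'E'
from h import *
def blobs(im,c,zs,mode="val"):
    hsv=cv2.cvtColor(im,cv2.COLOR_BGR2HSV); m=(hsv[:,:,2]>150).astype(np.uint8)*255
    cs,_=cv2.findContours(m,cv2.RETR_EXTERNAL,cv2.CHAIN_APPROX_NONE)
    for k in cs:
        if cv2.contourArea(k)<60: continue
        x,y,w,h=cv2.boundingRect(k)
        if x<1 or x+w>638: continue
        for z in zs:
            P=np.array([ray(c,p[0],z)[:2] for p in k],np.float32)
            if np.abs(P).max()>1.2: continue
            (cx,cy),(a,b),th=cv2.minAreaRect((P*1000).astype(np.float32)); 
            print((x,y,w,h),"z",z,"c",round(cx),round(cy),"size",round(a),round(b),"ang",round(th,1))
E
python3 - <<'E'
from meas import *
im=cv2.imread("w1_raw.png"); d=np.load("w1.npz"); blobs(im,(d["K"],d["R"],d["t"]),[0.008,0.028,0.04,0.045])
tcp(); c,im=shot("wrist","w2",1.25); print("---"); blobs(im,c,[0.008,0.036,0.056,0.07])
np.savez("w2.npz",K=c[0],R=c[1],t=c[2]); cv2.imwrite("w2_raw.png",im)
E
```

```text
(293, 331, 257, 10) z 0.008 c 699 -279 size 563 24 ang 0.2
(293, 331, 257, 10) z 0.028 c 690 -260 size 541 23 ang 0.2
(293, 331, 257, 10) z 0.04 c 684 -249 size 527 23 ang 0.2
(293, 331, 257, 10) z 0.045 c 682 -244 size 521 23 ang 0.2
(353, 308, 44, 16) z 0.008 c 594 -220 size 40 89 ang 81.9
(353, 308, 44, 16) z 0.028 c 589 -204 size 38 86 ang 81.9
(353, 308, 44, 16) z 0.04 c 586 -194 size 37 83 ang 81.9
(353, 308, 44, 16) z 0.045 c 585 -190 size 37 83 ang 81.9
(309, 307, 17, 9) z 0.008 c 471 -215 size 34 20 ang 0.2
(309, 307, 17, 9) z 0.028 c 471 -199 size 33 20 ang 0.2
(309, 307, 17, 9) z 0.04 c 471 -189 size 32 19 ang 0.2
(309, 307, 17, 9) z 0.045 c 471 -185 size 32 19 ang 0.2
(231, 307, 46, 29) z 0.008 c 333 -241 size 92 75 ang 3.0
(231, 307, 46, 29) z 0.028 c 339 -224 size 88 72 ang 3.0
(231, 307, 46, 29) z 0.04 c 342 -213 size 86 70 ang 3.0
(231, 307, 46, 29) z 0.045 c 344 -209 size 85 69 ang 3.0
(422, 292, 42, 3) z 0.008 c 733 -169 size 86 5 ang 0.2
(422, 292, 42, 3) z 0.028 c 723 -155 size 83 5 ang 0.2
(422, 292, 42, 3) z 0.04 c 716 -146 size 81 5 ang 0.2
(422, 292, 42, 3) z 
[... 3743 characters left out ...]
-305 size 40 39 ang 0.1
(363, 0, 73, 86) z 0.008 c 600 -179 size 124 90 ang 81.5
(363, 0, 73, 86) z 0.036 c 593 -186 size 117 85 ang 81.5
(363, 0, 73, 86) z 0.056 c 588 -190 size 112 81 ang 81.5
(363, 0, 73, 86) z 0.07 c 584 -193 size 108 79 ang 81.5
(307, 0, 22, 28) z 0.008 c 472 -141 size 35 34 ang 48.8
(307, 0, 22, 28) z 0.036 c 472 -150 size 33 33 ang 48.8
(307, 0, 22, 28) z 0.056 c 472 -156 size 31 31 ang 48.8
(307, 0, 22, 28) z 0.07 c 472 -161 size 30 30 ang 48.8
(194, 0, 71, 106) z 0.008 c 331 -200 size 92 155 ang 3.4
(194, 0, 71, 106) z 0.036 c 339 -206 size 86 146 ang 3.4
(194, 0, 71, 106) z 0.056 c 345 -209 size 83 140 ang 3.4
(194, 0, 71, 106) z 0.07 c 349 -212 size 80 136 ang 3.4
```

View pics/w2.png

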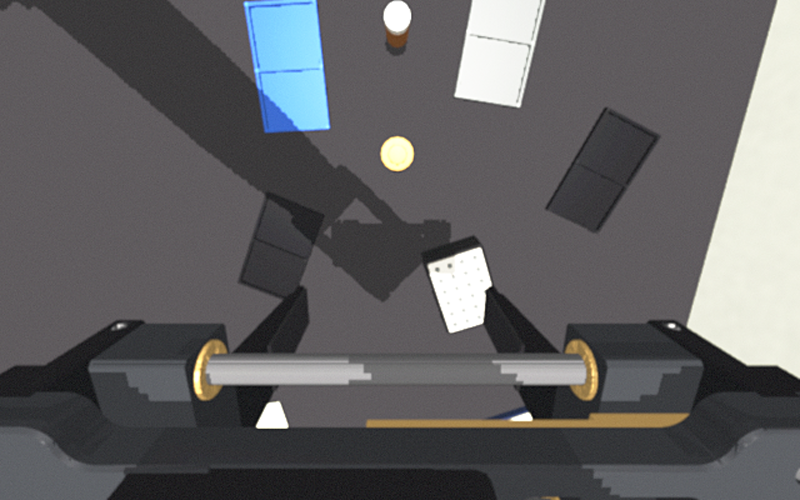

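The second wrist view shows the weight (397,153), the vial (397,15) and tray2 (500,50), which is partly cut off. The blue and black trays are look-alikes. I shift a little left to get tray2 whole, and check the choice there.

Call:
{"fn": "drive_tool", "kwargs": {"series": "0.12 0 0 0;0.12 0 0 0;0.12 0 0 0;0.12 0 0 0;0.12 0 0 0"}}

```text
time: 4.53
position: [0.4708, -0.2563, 0.3497]
tcp_rot: [0.705, 0.709, 0.0, 0.001]
force: [-0.1, -0.5, -0.3]
gripper_width: 1.005
finger_force: 0.0
```

```bash
python3 - <<'E' | grep -E "z 0.008 c (5[5-9]|6)|z 0.0(36|56|7) c 4|w "
from meas import *
tcp(); c,im=shot("wrist","w3",2,(230,0,470,200)); blobs(im,c,[0.008,0.036,0.056,0.07])
E
```

```text
4.53 [ 0.4708 -0.2563  0.3497] [0.705 0.709 0.    0.001] w 1.005 ff 0.0
(352, 307, 42, 14) z 0.008 c 593 -581 size 88 34 ang 0.2
(339, 261, 47, 23) z 0.008 c 566 -492 size 87 56 ang 18.8
(305, 179, 24, 26) z 0.036 c 471 -302 size 41 46 ang 0.3
(305, 179, 24, 26) z 0.056 c 471 -296 size 39 44 ang 0.3
(305, 179, 24, 26) z 0.07 c 471 -292 size 38 42 ang 0.3
(307, 96, 21, 21) z 0.036 c 471 -159 size 32 30 ang 0.3
(307, 96, 21, 21) z 0.056 c 471 -160 size 31 29 ang 0.3
(307, 96, 21, 21) z 0.07 c 471 -160 size 30 28 ang 0.3
(360, 57, 71, 102) z 0.008 c 602 -164 size 154 90 ang 81.4
```

View pics/w3.png

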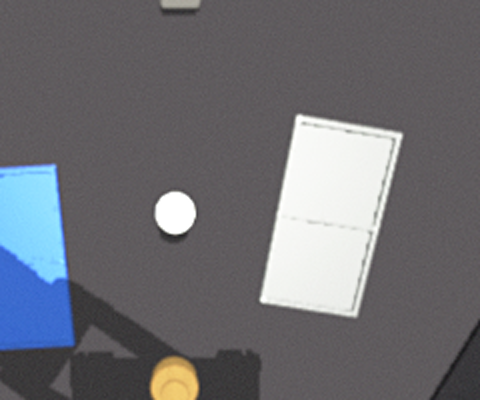

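tray2 (330,215) is light grey with two pockets, turned by about -8.6° and matching in size (154x90 mm). It is the real one. Next I fetch the logger.

Call:
{"fn": "drive_tool", "kwargs": {"series": "0.279 0.003 0.1 0;0.279 0.003 0.2 0;0.279 0.003 0.2 0;0.279 0.003 0.2 0;0.279 0.003 0.2 0;0.279 0.003 0.2 0;0.279 0.003 0.2 0;0.279 0.003 0.2 0;0.279 0.003 0.2 0;0.279 0.003 0.24 0;0.279 0.003 0.27 0;0.279 0.003 0.29 0;0.279 0.003 0.305 0;0.279 0.003 0.317 0;0.279 0.003 0.327 0;0.279 0.003 0.327 0;0.279 0.003 0.327 0", "claw": 0.47}}

```text
time: 6.0
position: [0.4734, 0.0192, 0.0217]
tcp_rot: [0.707, 0.707, -0.0, -0.0]
force: [0.7, -0.2, 0.9]
gripper_width: 0.739
finger_force: 0.0
```

Run:
```python
from h import *
tcp(); shot("wrist","w4",1.25)
```

```text
6.0 [0.4734 0.0192 0.0217] [ 0.707  0.707 -0.    -0.   ] w 0.739 ff 0.0
```

View pics/w4.png

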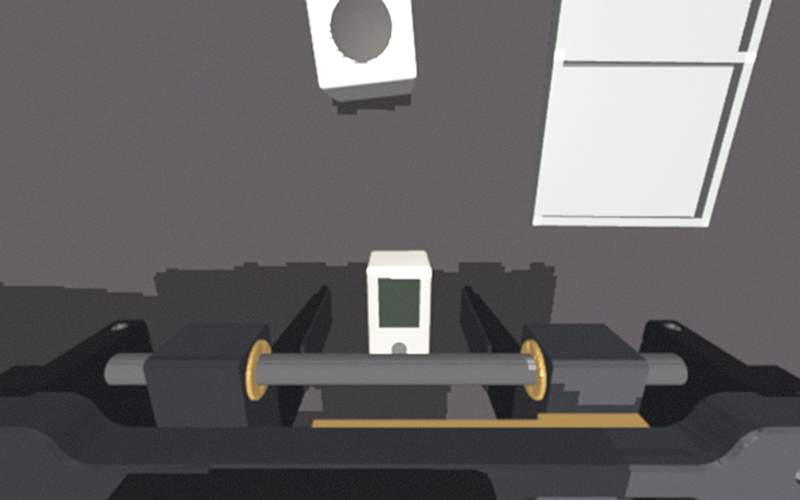

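The logger (400,315) sits centred between the fingers. I close and lift.

Call:
{"fn": "drive_tool", "kwargs": {"series": "0 0 0 0;0 0 0 0;0 0 0 0;0 0 0 0;0 0 0 0;0 0 0 0;0 0 -0.02 0;0 0 -0.05 0;0 0 -0.08 0;0 0 -0.1 0;0 0 -0.1 0", "claw": -1}}

```text
time: 6.97
position: [0.4765, 0.0196, 0.1269]
tcp_rot: [0.707, 0.707, 0.003, 0.004]
force: [0.5, -0.2, 0.1]
gripper_width: 0.31
finger_force: 30.0
```

Call:
{"fn": "drive_tool", "kwargs": {"series": "-0.04 0.02 0 0.075;-0.08 0.044 0 0.15;-0.12 0.066 0 0.15;-0.16 0.09 0 0.15;-0.2 0.11 0 0.15;-0.223 0.124 0 0.15;-0.223 0.124 0 0.15;-0.223 0.124 0.03 0.15;-0.223 0.124 0.055 0.15;-0.223 0.124 0.07 0.15;-0.223 0.124 0.08 0.15;-0.223 0.124 0.086 0.15;-0.223 0.124 0.086 0.15;-0.223 0.124 0.086 0.15", "claw": -1}}

```text
time: 8.13
position: [0.5979, -0.203, 0.0363]
tcp_rot: [0.758, 0.653, 0.0, 0.001]
force: [-0.8, -0.5, -0.9]
gripper_width: 0.31
finger_force: 30.0
```

Run:
```python
from h import *
tcp(); shot("wrist","w5",1.25)
```

```text
8.13 [ 0.5979 -0.203   0.0363] [0.758 0.653 0.    0.001] w 0.31 ff 30.0
```

View pics/w5.png

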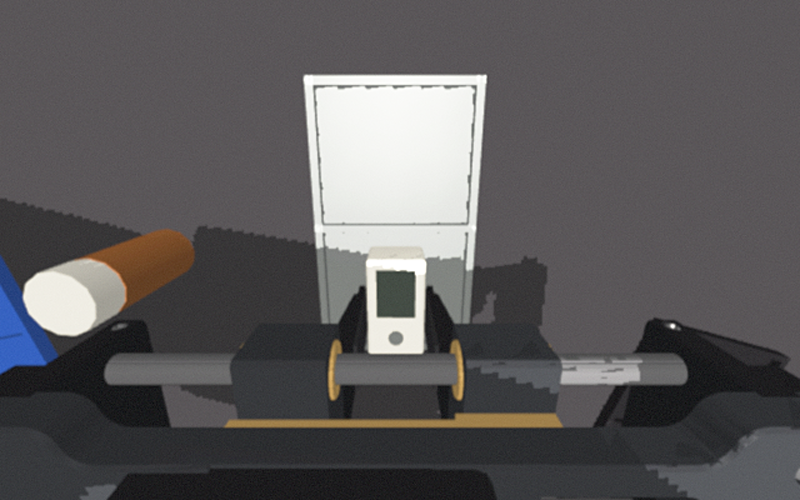

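The logger (396,300) hangs over tray2's near pocket, square to the tray and clear of the rib (row 228). I lower it and release.

Call:
{"fn": "drive_tool", "kwargs": {"series": "0 0 0.004 0;0 0 0.008 0;0 0 0.0105 0;0 0 0.0105 0;0 0 0.0105 0", "claw": -1}}

```text
time: 8.6
position: [0.5984, -0.2038, 0.034]
tcp_rot: [0.757, 0.653, -0.001, -0.0]
force: [-19.8, 6.9, 40.9]
gripper_width: 0.313
finger_force: 30.0
```

Run:
```python
from h import *
s=tcp(); print(s["force"])
```

```text
8.6 [ 0.5984 -0.2038  0.034 ] [ 0.757  0.653 -0.001 -0.   ] w 0.313 ff 30.0
[-19.80858628   6.94414693  40.884781  ]
```

It met something at z 0.034 with 41 N, so I back off at once and measure.

Call:
{"fn": "drive_tool", "kwargs": {"series": "0 0 -0.01 0;0 0 -0.03 0;0 0 -0.04 0;0 0 -0.04 0;0 0 -0.04 0", "claw": -1}}

```text
time: 9.02
position: [0.598, -0.2033, 0.0658]
tcp_rot: [0.758, 0.653, 0.0, 0.001]
force: [0.1, 0.1, -0.6]
gripper_width: 0.315
finger_force: 30.0
```

Run:
```python
from h import *
s=tcp(); print(s["force"]); c,im=shot("wrist","w6",1.25)
shot("side","s6",3,(300,150,480,290))
# predicted outline of tray2 pocket and logger drawn
o=np.array([.602,-.164]); a=-np.radians(8.6); X=np.array([np.cos(a),np.sin(a)]);Y=np.array([-X[1],X[0]])
for y in (-72,-2,2,72): print(y,[np.round(pix(c,[*(o+X*x/1e3+Y*y/1e3),.008])*1.25).tolist() for x in(-40,40)])
p=s["position"]; print("tcp in tray",(p[:2]-o)@X,(p[:2]-o)@Y)
```

```text
9.02 [ 0.598  -0.2033  0.0658] [0.758 0.653 0.    0.001] w 0.315 ff 30.0
[ 0.0876624   0.11463671 -0.60067738]
-72 [[335.0, 320.0], [451.0, 320.0]]
-2 [[330.0, 220.0], [457.0, 220.0]]
2 [[329.0, 214.0], [457.0, 214.0]]
72 [[323.0, 92.0], [464.0, 92.0]]
tcp in tray 0.0019132723597501636 -0.03942170428617628
```

View pics/w6.png

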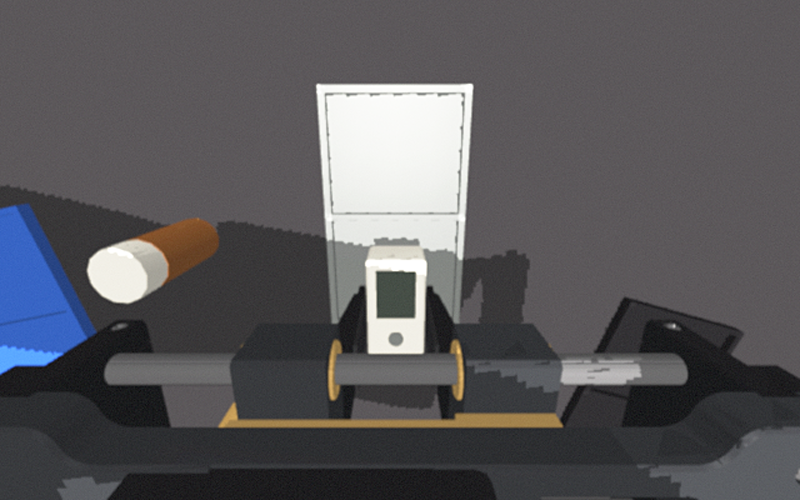

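View pics/s6.png

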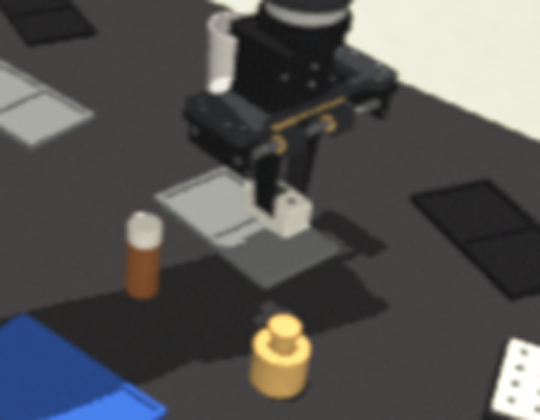

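Wrist view: the logger (396,310) is still gripped straight over the pocket, and the tray rib (row 217) is where predicted. I check where the logger's ends are.

Run:
```python
from h import *
c=cal("wrist"); p=r.read_state()["position"]; o=np.array([.602,-.164]); a=-np.radians(8.6); X=np.array([np.cos(a),np.sin(a)]);Y=np.array([-X[1],X[0]])
for z in (.072,.080):
  for n,uv in dict(far_edge=(396,259),white=(396,270),winfar=(396,272),winnear=(396,318),button=(396,339),left=(366,300),right=(427,300)).items():
    q=ray(c,np.array(uv)/1.25,z)[:2]; print(z,n,"rel tcp x,y",np.round([(q-p[:2])@X,(q-p[:2])@Y],4))
c=cal("side"); im=viewer.snapshot("side")
for y in (-.027,.027):
  for dz in (0,.028):
    P=[*(p[:2]+Y*y),p[2]-.0217+dz]; print("side",y,dz,((pix(c,P)-[300,150])*3).round())
print("tips",[((pix(c,[*(p[:2]+X*x),p[2]-.014])-[300,150])*3).round() for x in(-.016,.016)])
```

```text
0.072 far_edge rel tcp x,y [-0.0004  0.0337]
0.072 white rel tcp x,y [-0.0004  0.0285]
0.072 winfar rel tcp x,y [-0.0004  0.0275]
0.072 winnear rel tcp x,y [-0.0003  0.0041]
0.072 button rel tcp x,y [-0.0003 -0.0072]
0.072 left rel tcp x,y [-0.0144  0.0135]
0.072 right rel tcp x,y [0.0142 0.0135]
0.08 far_edge rel tcp x,y [-0.0004  0.0364]
0.08 white rel tcp x,y [-0.0003  0.0314]
0.08 winfar rel tcp x,y [-0.0003  0.0305]
0.08 winnear rel tcp x,y [-0.0003  0.0084]
0.08 button rel tcp x,y [-0.0003 -0.0023]
0.08 left rel tcp x,y [-0.0136  0.0173]
0.08 right rel tcp x,y [0.0134 0.0173]
side -0.027 0 [297. 225.]
side -0.027 0.028 [300. 199.]
side 0.027 0 [254. 194.]
side 0.027 0.028 [257. 169.]
tips [array([262., 208.]), array([289., 196.])]
```

Its ends scale and sit as if it slipped about 9 mm down in the grip while lifting, probably because the fingers hadn't fully closed. That would mean the contact at z 0.034 was simply the tray floor. I set it down at that height and release.

Call:
{"fn": "drive_tool", "kwargs": {"series": "0 0 0.01 0;0 0 0.02 0;0 0 0.027 0;0 0 0.03 0;0 0 0.0315 0;0 0 0.0315 0;0 0 0.0315 0", "claw": -1}}

```text
time: 9.75
position: [0.5963, -0.2026, 0.0339]
tcp_rot: [0.758, 0.653, -0.001, -0.002]
force: [-5.9, 1.6, 8.7]
gripper_width: 0.313
finger_force: 30.0
```

Call:
{"fn": "drive_tool", "kwargs": {"series": "0 0 0 0;0 0 0 0;0 0 0 0;0 0 0 0;0 0 -0.02 0;0 0 -0.05 0;0 0 -0.09 0;0 0 -0.13 0;0 0 -0.17 0;0 0 -0.2 0;0 0 -0.2 0", "claw": 0.2}}

```text
time: 10.67
position: [0.601, -0.2046, 0.2432]
tcp_rot: [0.758, 0.653, 0.003, 0.007]
force: [1.1, -0.8, 1.7]
gripper_width: 0.6
finger_force: 0.0
```

Run:
```python
from h import *
s=tcp(); c,im=shot("wrist","w7",2,(200,80,520,300))
```

```text
10.67 [ 0.601  -0.2046  0.2432] [0.758 0.653 0.003 0.007] w 0.6 ff 0.0
```

View pics/w7.png

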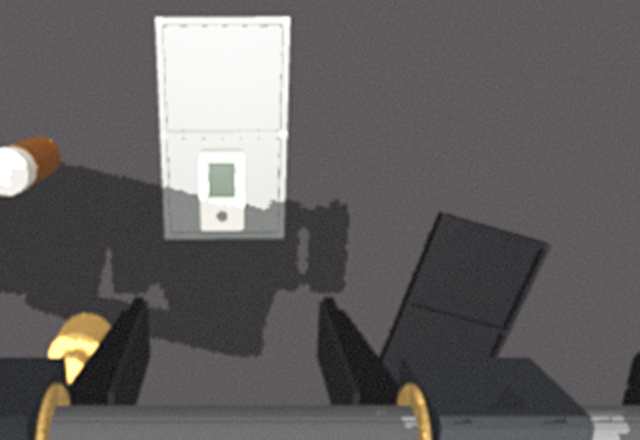

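The logger stands flat in tray2's near pocket at (220,190), between the rib (row 133) and the rim (row 237). Next is the jar.

Call:
{"fn": "drive_tool", "kwargs": {"series": "0.4845 -0.211 0 -0.15;0.4845 -0.211 0 -0.15;0.4845 -0.211 0 -0.15;0.4845 -0.211 0 -0.15;0.4845 -0.211 0 -0.15;0.4845 -0.211 0 -0.15;0.4845 -0.211 0 -0.15;0.4845 -0.211 0 -0.15;0.4845 -0.211 0 -0.15;0.4845 -0.211 0 -0.15;0.4845 -0.211 0 -0.15;0.4845 -0.211 0 -0.15;0.4845 -0.211 0 -0.15;0.4845 -0.211 0.04 -0.15;0.4845 -0.211 0.08 -0.15;0.4845 -0.211 0.11 -0.15;0.4845 -0.211 0.13 -0.15;0.4845 -0.211 0.14 -0.15;0.4845 -0.211 0.14 -0.15", "claw": 0.7}}

```text
time: 12.3
position: [0.4579, 0.3059, 0.089]
tcp_rot: [0.707, 0.707, -0.004, -0.001]
force: [-1.0, -0.6, 0.5]
gripper_width: 0.851
finger_force: 0.0
```

Run:
```python
from h import *
s=tcp(); p=s["position"]; c,im=shot("wrist","w8",1.25)
for x,y in((-.025,0),(.025,0),(0,.025)): print((pix(c,[.461+x,.307+y,.045])*1.25).round())
```

```text
12.3 [0.4579 0.3059 0.089 ] [ 0.707  0.707 -0.004 -0.001] w 0.851 ff 0.0
[362. 282.]
[442. 282.]
[402. 243.]
```

View pics/w8.png

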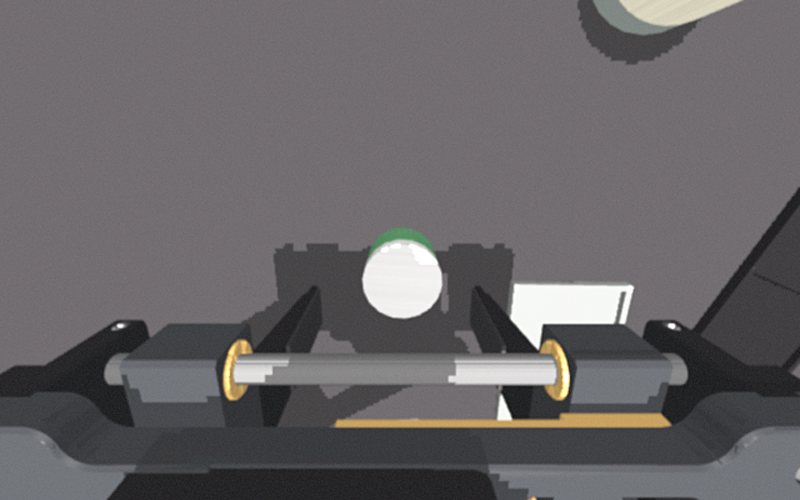

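The jar lid (402,280) is within about 2 mm of the prediction. I descend, grip for longer, and lift slightly.

Call:
{"fn": "drive_tool", "kwargs": {"series": "0.001 0 0.02 0;0.001 0 0.04 0;0.001 0 0.055 0;0.001 0 0.066 0;0.001 0 0.072 0;0.001 0 0.072 0;0.001 0 0.072 0", "claw": 0.7}}

```text
time: 12.93
position: [0.4614, 0.3087, 0.0226]
tcp_rot: [0.707, 0.707, 0.001, 0.0]
force: [0.3, 0.3, -0.2]
gripper_width: 0.848
finger_force: 0.0
```

Call:
{"fn": "drive_tool", "kwargs": {"series": "0 0 0 0;0 0 0 0;0 0 0 0;0 0 0 0;0 0 0 0;0 0 0 0;0 0 0 0;0 0 0 0;0 0 0 0;0 0 0 0", "claw": -1}}

```text
time: 13.77
position: [0.4609, 0.3084, 0.0219]
tcp_rot: [0.707, 0.707, 0.0, 0.0]
force: [0.6, -0.1, 2.0]
gripper_width: 0.524
finger_force: 30.0
```

Call:
{"fn": "drive_tool", "kwargs": {"series": "0 0 -0.005 0;0 0 -0.015 0;0 0 -0.03 0;0 0 -0.05 0;0 0 -0.07 0;0 0 -0.09 0;0 0 -0.1 0;0 0 -0.1 0;0 0 -0.1 0", "claw": -1}}

```text
time: 14.52
position: [0.4607, 0.3084, 0.122]
tcp_rot: [0.707, 0.707, 0.0, 0.0]
force: [-0.5, 0.6, -2.6]
gripper_width: 0.528
finger_force: 30.0
```

Run:
```python
from h import *
s=tcp(); p=s["position"]; c,im=shot("wrist","w9"); print(s["force"])
for dz in (0,-.005,-.01):
  z=p[2]-.022+.045+dz
  print(dz,[(pix(c,[.461+x,.307+y,z])*1.25).round().tolist() for x,y in((-.025,0),(.025,0),(0,.025),(0,-.025))])
g=(im.min(2)>170).astype(np.uint8)[150:285,250:400]; n,l,st,ce=cv2.connectedComponentsWithStats(g)
for q in st[1:]:
  if q[4]>300: print(((q[:4]+[250,150,0,0])*1.25).round())
```

```text
14.52 [0.4607 0.3084 0.122 ] [0.707 0.707 0.    0.   ] w 0.528 ff 30.0
[-0.46014098  0.64390298 -2.60083638]
0 [[341.0, 346.0], [454.0, 346.0], [398.0, 293.0], [397.0, 393.0]]
-0.005 [[342.0, 340.0], [453.0, 340.0], [398.0, 289.0], [397.0, 386.0]]
-0.01 [[344.0, 334.0], [451.0, 334.0], [397.0, 284.0], [397.0, 379.0]]
[340. 285. 112.  69.]
```

The grip held with little or no slip. Carry the jar to tray2's far pocket.

Call:
{"fn": "drive_tool", "kwargs": {"series": "-0.01 0.003 0 0;-0.03 0.01 0 0.02;-0.06 0.02 0 0.05;-0.095 0.032 0 0.08;-0.13 0.044 0 0.11;-0.165 0.056 0 0.13;-0.2 0.068 0 0.15;-0.235 0.08 0 0.15;-0.27 0.091 0 0.15;-0.305 0.103 0 0.15;-0.34 0.115 0 0.15;-0.375 0.127 0 0.15;-0.405 0.137 0 0.15;-0.425 0.144 0 0.15;-0.435 0.147 0 0.15;-0.435 0.147 0.01 0.15;-0.435 0.147 0.03 0.15;-0.435 0.147 0.05 0.15;-0.435 0.147 0.065 0.15;-0.435 0.147 0.075 0.15", "claw": -1}}

```text
time: 16.23
position: [0.6054, -0.1245, 0.0428]
tcp_rot: [0.757, 0.653, -0.001, -0.003]
force: [0.0, -0.6, -1.2]
gripper_width: 0.52
finger_force: 30.0
```

Call:
{"fn": "drive_tool", "kwargs": {"series": "0 0 0.005 0;0 0 0.01 0;0 0 0.014 0;0 0 0.016 0;0 0 0.016 0;0 0 0.016 0", "claw": -1}}

```text
time: 16.73
position: [0.6086, -0.1266, 0.0313]
tcp_rot: [0.758, 0.653, 0.0, 0.0]
force: [-0.1, -0.2, -1.0]
gripper_width: 0.522
finger_force: 30.0
```

Run:
```python
from h import *
s=tcp(); p=s["position"]; c,im=shot("wrist","w10",1.25); print(s["force"])
```

```text
16.73 [ 0.6086 -0.1266  0.0313] [0.758 0.653 0.    0.   ] w 0.522 ff 30.0
[-0.07915326 -0.19437664 -0.95610559]
```

View pics/w10.png

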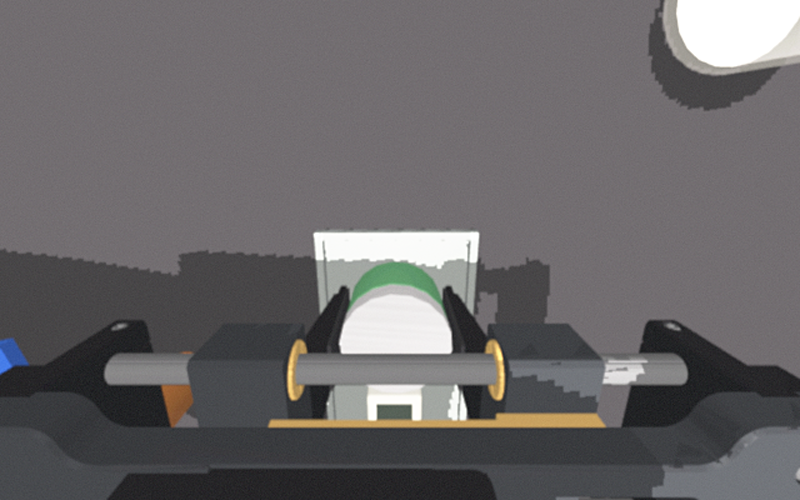

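The jar (396,310) is centred in the far pocket and the logger behind it is undisturbed. Lower it gently until it touches.

Call:
{"fn": "drive_tool", "kwargs": {"series": "0 0 0.001 0;0 0 0.002 0;0 0 0.003 0;0 0 0.003 0;0 0 0.003 0", "claw": -1}}

```text
time: 17.2
position: [0.608, -0.1265, 0.0275]
tcp_rot: [0.758, 0.653, -0.0, -0.0]
force: [-0.0, -0.5, -1.2]
gripper_width: 0.521
finger_force: 30.0
```

Call:
{"fn": "drive_tool", "kwargs": {"series": "0 0 0.001 0;0 0 0.002 0;0 0 0.002 0;0 0 0.002 0", "claw": -1}}

```text
time: 17.53
position: [0.608, -0.1265, 0.0255]
tcp_rot: [0.758, 0.653, -0.0, -0.0]
force: [0.5, -0.4, -1.8]
gripper_width: 0.523
finger_force: 30.0
```

Call:
{"fn": "drive_tool", "kwargs": {"series": "0 0 0.0005 0;0 0 0.001 0;0 0 0.0012 0;0 0 0.0012 0", "claw": -1}}

```text
time: 17.87
position: [0.6082, -0.1266, 0.025]
tcp_rot: [0.758, 0.653, -0.0, 0.0]
force: [-2.3, 0.2, 2.7]
gripper_width: 0.523
finger_force: 30.0
```

Touched down at 0.025. Release and lift.

Call:
{"fn": "drive_tool", "kwargs": {"series": "0 0 0 0;0 0 0 0;0 0 0 0;0 0 0 0;0 0 0 0;0 0 -0.02 0;0 0 -0.05 0;0 0 -0.09 0;0 0 -0.13 0;0 0 -0.17 0;0 0 -0.21 0;-0.04 0 -0.21 0;-0.06 0 -0.21 0;-0.06 0 -0.21 0;-0.06 0 -0.21 0", "claw": 0.4}}

```text
time: 19.12
position: [0.5989, -0.1865, 0.2343]
tcp_rot: [0.758, 0.652, 0.0, -0.0]
force: [-0.3, 0.5, 0.2]
gripper_width: 0.695
finger_force: 0.0
```

Run:
```python
from h import *
s=tcp(); p=s["position"]; c,im=shot("wrist","w11",1.25)
```

```text
19.12 [ 0.5989 -0.1865  0.2343] [ 0.758  0.652  0.    -0.   ] w 0.695 ff 0.0
```

View pics/w11.png

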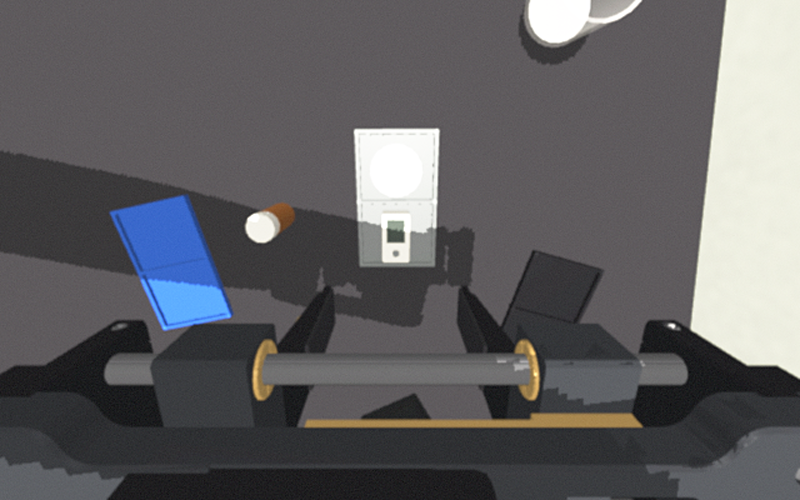

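The sampling kit is finished: the jar lid (397,170) is in the upper pocket and the logger (396,235) in the lower. The vial (265,225) is untouched. Next is the weight.

Call:
{"fn": "drive_tool", "kwargs": {"series": "-0.1355 -0.109 0 -0.15;-0.1355 -0.109 0 -0.15;-0.1355 -0.109 0 -0.15;-0.1355 -0.109 0 -0.15;-0.1355 -0.109 0 -0.15;-0.1355 -0.109 0 -0.15;-0.1355 -0.109 0.04 -0.15;-0.1355 -0.109 0.08 -0.15;-0.1355 -0.109 0.11 -0.15;-0.1355 -0.109 0.14 -0.15;-0.1355 -0.109 0.165 -0.15;-0.1355 -0.109 0.185 -0.15;-0.1355 -0.109 0.2 -0.15;-0.1355 -0.109 0.21 -0.15;-0.1355 -0.109 0.213 -0.15;-0.1355 -0.109 0.213 -0.15;-0.1355 -0.109 0.213 -0.15", "claw": 0.7}}

```text
time: 20.58
position: [0.4723, -0.3036, 0.0223]
tcp_rot: [0.706, 0.708, 0.0, 0.001]
force: [0.1, 0.0, -0.5]
gripper_width: 0.848
finger_force: 0.0
```

Call:
{"fn": "drive_tool", "kwargs": {"series": "0 0 0 0;0 0 0 0;0 0 0 0;0 0 0 0;0 0 0 0;0 0 0 0;0 0 0 0;0 0 0 0;0 0 0 0;0 0 0 0;0 0 0 0", "claw": -1}}

```text
time: 21.5
position: [0.4716, -0.3038, 0.0217]
tcp_rot: [0.707, 0.707, 0.0, 0.0]
force: [1.3, -0.5, 0.7]
gripper_width: 0.438
finger_force: 30.0
```

Call:
{"fn": "drive_tool", "kwargs": {"series": "0 0 -0.003 0;0 0 -0.01 0;0 0 -0.02 0;0 0 -0.035 0;0 0 -0.055 0;0 0 -0.075 0;0 0 -0.095 0;0 0 -0.11 0;0 0 -0.11 0;0 0 -0.11 0", "claw": -1}}

```text
time: 22.33
position: [0.4717, -0.304, 0.1327]
tcp_rot: [0.707, 0.707, 0.0, 0.001]
force: [-0.3, 1.2, -4.6]
gripper_width: 0.438
finger_force: 30.0
```

Call:
{"fn": "drive_tool", "kwargs": {"series": "0.01 0.003 0 0;0.035 0.008 0 0;0.07 0.016 0 0;0.106 0.025 0 0;0.142 0.034 0 0;0.178 0.042 0 0;0.214 0.051 0 0;0.25 0.059 0 0;0.286 0.068 0 0;0.322 0.076 0 0;0.358 0.085 0 0;0.394 0.093 0 0;0.43 0.102 0 0;0.46 0.109 0 0;0.476 0.113 0 0;0.481 0.114 0 0;0.481 0.114 0.01 0;0.481 0.114 0.03 0;0.481 0.114 0.055 0;0.481 0.114 0.075 0", "claw": -1}}

```text
time: 24.0
position: [0.5834, 0.1756, 0.0537]
tcp_rot: [0.707, 0.707, -0.001, -0.0]
force: [0.2, 0.2, -3.5]
gripper_width: 0.435
finger_force: 30.0
```

Call:
{"fn": "drive_tool", "kwargs": {"series": "0 0 0.008 0;0 0 0.014 0;0 0 0.018 0;0 0 0.02 0;0 0 0.02 0;0 0 0.02 0", "claw": -1}}

```text
time: 24.5
position: [0.5857, 0.1775, 0.0377]
tcp_rot: [0.707, 0.707, 0.001, 0.001]
force: [0.2, -0.1, -3.7]
gripper_width: 0.437
finger_force: 30.0
```

Run:
```python
from h import *
s=tcp(); p=s["position"]; print(s["force"]); c,im=shot("wrist","w12",1.25); cv2.imwrite("w12_raw.png",im)
# tray3 edges above the gripper: bright mask rows; measure along columns
g=im.min(2)
for row in (60,90,120,150):
    m=np.where(g[row]>150)[0]; 
    if len(m): print(row,m.min(),m.max(),ray(c,(m.min(),row),.008)[:2].round(4),ray(c,(m.max(),row),.008)[:2].round(4))
m=np.where(g[:,316]>150)[0]; print(m[:3],ray(c,(316,m[0]),.008)[:2].round(4)); 
o=np.array([.586,.177])
for y in (.035,.039,.109,.113): print(y,[pix(c,[o[0]+x,o[1]+y,.008]).round().tolist() for x in(-.044,-.04,.04,.044)])
print(g[60:230:2,316].tolist())
```

```text
24.5 [0.5857 0.1775 0.0377] [0.707 0.707 0.001 0.001] w 0.437 ff 30.0
[ 0.16266631 -0.05314408 -3.6889955 ]
90 250 391 [0.5436 0.276 ] [0.6319 0.276 ]
120 252 388 [0.5436 0.258 ] [0.6314 0.258 ]
150 254 386 [0.5437 0.2388] [0.6315 0.2388]
[66 67 68] [0.5849 0.2897]
0.035 [[254.0, 189.0], [260.0, 189.0], [375.0, 189.0], [381.0, 189.0]]
0.039 [[254.0, 183.0], [260.0, 183.0], [376.0, 183.0], [381.0, 183.0]]
0.109 [[246.0, 73.0], [253.0, 73.0], [383.0, 73.0], [389.0, 73.0]]
0.113 [[246.0, 65.0], [252.0, 65.0], [383.0, 65.0], [390.0, 65.0]]
[88, 85, 83, 220, 252, 250, 253, 147, 213, 252, 249, 249, 248, 249, 249, 248, 247, 248, 247, 248, 246, 246, 247, 247, 246, 246, 246, 245, 245, 245, 244, 243, 244, 244, 245, 242, 242, 241, 242, 242, 241, 240, 239, 239, 239, 240, 238, 237, 237, 238, 237, 237, 237, 236, 234, 237, 235, 234, 233, 235, 234, 187, 198, 231, 229, 231, 232, 231, 230, 229, 230, 230, 229, 209, 134, 131, 136, 126, 84, 81, 80, 81, 83, 85, 81]
```

The tray3 edges agree with the estimate to under 2 mm. Lower the weight to touch.

Call:
{"fn": "drive_tool", "kwargs": {"series": "0 0.0015 0.003 0;0 0.0015 0.006 0;0 0.0015 0.009 0;0 0.0015 0.0105 0;0 0.0015 0.0105 0;0 0.0015 0.0105 0", "claw": -1}}

```text
time: 25.05
position: [0.5861, 0.1774, 0.0256]
tcp_rot: [0.707, 0.707, -0.0, -0.0]
force: [0.8, -0.2, -4.0]
gripper_width: 0.438
finger_force: 30.0
```

Call:
{"fn": "drive_tool", "kwargs": {"series": "0 0 0.0008 0;0 0 0.0015 0;0 0 0.0015 0;0 0 0.0015 0", "claw": -1}}

```text
time: 25.38
position: [0.5865, 0.1775, 0.0247]
tcp_rot: [0.707, 0.707, 0.0, 0.0]
force: [0.2, 0.2, -3.9]
gripper_width: 0.434
finger_force: 30.0
```

Call:
{"fn": "drive_tool", "kwargs": {"series": "0 0 0.0005 0;0 0 0.001 0;0 0 0.001 0;0 0 0.001 0", "claw": -1}}

```text
time: 25.72
position: [0.5865, 0.1775, 0.0246]
tcp_rot: [0.707, 0.707, -0.0, 0.0]
force: [-4.0, -0.6, 5.0]
gripper_width: 0.436
finger_force: 30.0
```

Contact. Release, lift, and go to the cell block, turned to its 6.3°.

Call:
{"fn": "drive_tool", "kwargs": {"series": "0 0 0 0;0 0 0 0;0 0 0 0;0 0 0 0;0 0 0 0;0 0 -0.02 0;0 0 -0.05 0;0 0 -0.09 0;0 0 -0.12 0;-0.01 -0.035 -0.12 -0.05;-0.02 -0.075 -0.12 -0.11;-0.03 -0.11 -0.12 -0.11;-0.0355 -0.1255 -0.12 -0.11;-0.0355 -0.1255 -0.12 -0.11;-0.0355 -0.1255 -0.12 -0.11", "claw": 0.5}}

```text
time: 26.97
position: [0.4608, 0.1418, 0.1438]
tcp_rot: [0.667, 0.745, 0.001, 0.0]
force: [0.3, 0.0, 0.2]
gripper_width: 0.752
finger_force: 0.0
```

```bash
python3 - <<'E' | grep -E "^[0-9]|z 0.04 c 4"
from meas import *
tcp(); c,im=shot("wrist","w13",1.25); blobs(im,c,[0.04])
E
```

```text
26.97 [0.4608 0.1418 0.1438] [0.667 0.745 0.001 0.   ] w 0.752 ff 0.0
(298, 179, 38, 42) z 0.04 c 460 146 size 36 42 ang 6.3
```

The cell is confirmed at (0.460, 0.143), 6.3°. Grip and lift it.

Call:
{"fn": "drive_tool", "kwargs": {"series": "0 0 0.03 0;0 0 0.06 0;0 0 0.085 0;0 0 0.105 0;0 0 0.117 0;0 0 0.122 0;0 0 0.122 0;0 0 0.122 0", "claw": 0.5}}

```text
time: 27.68
position: [0.4621, 0.1421, 0.0223]
tcp_rot: [0.667, 0.745, 0.001, 0.0]
force: [-0.2, 0.4, 0.1]
gripper_width: 0.75
finger_force: 0.0
```

Call:
{"fn": "drive_tool", "kwargs": {"series": "0 0 0 0;0 0 0 0;0 0 0 0;0 0 0 0;0 0 0 0;0 0 0 0;0 0 0 0;0 0 0 0;0 0 0 0;0 0 -0.01 0;0 0 -0.03 0;0 0 -0.06 0;0 0 -0.09 0;0 0 -0.11 0;0 0 -0.11 0;0 0 -0.11 0", "claw": -1}}

```text
time: 29.02
position: [0.4615, 0.1419, 0.1327]
tcp_rot: [0.667, 0.745, 0.001, 0.001]
force: [-0.8, -0.5, -1.3]
gripper_width: 0.378
finger_force: 30.0
```

Call:
{"fn": "drive_tool", "kwargs": {"series": "0.01 0.015 0 0.02;0.03 0.045 0 0.05;0.055 0.08 0 0.08;0.08 0.117 0 0.11;0.092 0.134 0 0.11;0.0944 0.138 0 0.11;0.0944 0.138 0 0.11;0.0944 0.138 0.02 0.11;0.0944 0.138 0.05 0.11;0.0944 0.138 0.075 0.11;0.0944 0.138 0.09 0.11;0.0944 0.138 0.098 0.11;0.0944 0.138 0.102 0.11;0.0944 0.138 0.102 0.11;0.0944 0.138 0.102 0.11", "claw": -1}}

```text
time: 30.27
position: [0.5884, 0.2511, 0.0308]
tcp_rot: [0.707, 0.707, 0.001, 0.0]
force: [-0.5, -0.1, -0.9]
gripper_width: 0.375
finger_force: 30.0
```

Call:
{"fn": "drive_tool", "kwargs": {"series": "0 0 0.002 0;0 0 0.004 0;0 0 0.005 0;0 0 0.006 0;0 0 0.006 0;0 0 0.006 0", "claw": -1}}

```text
time: 30.77
position: [0.5881, 0.2512, 0.0247]
tcp_rot: [0.707, 0.707, 0.0, 0.0]
force: [-2.4, -0.5, 6.6]
gripper_width: 0.374
finger_force: 30.0
```

Contact. Release, lift, and go over to the vial.

Call:
{"fn": "drive_tool", "kwargs": {"series": "0 0 0 0;0 0 0 0;0 0 0 0;0 0 0 0;0 0 -0.02 0;0 0 -0.05 0;0 0 -0.09 0;0 0 -0.13 0;0 0 -0.16 0;-0.411 -0.117 -0.16 0;-0.411 -0.117 -0.16 0;-0.411 -0.117 -0.16 0;-0.411 -0.117 -0.16 0;-0.411 -0.117 -0.16 0;-0.411 -0.117 -0.16 0;-0.411 -0.117 -0.16 0;-0.411 -0.117 -0.16 0;-0.411 -0.117 -0.16 0;-0.411 -0.117 -0.16 0;-0.411 -0.117 -0.16 0", "claw": 0.4}}

```text
time: 32.43
position: [0.4694, -0.1644, 0.1835]
tcp_rot: [0.708, 0.706, -0.001, 0.001]
force: [-0.7, -0.1, -0.5]
gripper_width: 0.7
finger_force: 0.0
```

Call:
{"fn": "drive_tool", "kwargs": {"series": "-0.411 -0.117 0 0;0 0 0 0;0 0 0 0", "claw": 0.4}}

```text
time: 32.68
position: [0.47, -0.1625, 0.1833]
tcp_rot: [0.71, 0.704, 0.001, -0.001]
force: [0.6, 1.1, -0.8]
gripper_width: 0.697
finger_force: 0.0
```

That second call's first row was a slip of mine. It was high up and harmless, and later rows cancelled it. Check the vial from here.

```bash
python3 - <<'E' | grep -E "^[0-9]|z 0.07 c 4"
from meas import *
tcp(); c,im=shot("wrist","w14",1.25); blobs(im,c,[0.07])
E
```

```text
32.68 [ 0.47   -0.1625  0.1833] [ 0.71   0.704  0.001 -0.001] w 0.697 ff 0.0
(305, 173, 28, 40) z 0.07 c 472 -154 size 41 28 ang 88.7
```

Call:
{"fn": "drive_tool", "kwargs": {"series": "0 0.001 0.03 0;0 0.001 0.06 0;0 0.001 0.09 0;0 0.001 0.115 0;0 0.001 0.133 0;0 0.001 0.144 0;0 0.001 0.149 0;0 0.001 0.149 0;0 0.001 0.149 0", "claw": 0.4}}

```text
time: 33.48
position: [0.4728, -0.16, 0.0353]
tcp_rot: [0.706, 0.708, 0.0, 0.001]
force: [0.2, -0.2, 0.2]
gripper_width: 0.705
finger_force: 0.0
```

Call:
{"fn": "drive_tool", "kwargs": {"series": "0 0 0 0;0 0 0 0;0 0 0 0;0 0 0 0;0 0 0 0;0 0 0 0;0 0 0 0;0 0 0 0;0 0 0 0;0 0 0 0;0 0 -0.005 0;0 0 -0.02 0;0 0 -0.04 0;0 0 -0.065 0;0 0 -0.09 0;0 0 -0.11 0;0 0 -0.12 0;0 0 -0.12 0;0 0 -0.12 0", "claw": -1}}

```text
time: 35.07
position: [0.4719, -0.1601, 0.1543]
tcp_rot: [0.707, 0.707, 0.0, 0.0]
force: [1.4, 0.6, -0.6]
gripper_width: 0.292
finger_force: 30.0
```

Call:
{"fn": "drive_tool", "kwargs": {"series": "0.008 0.003 0 0;0.025 0.011 0 0;0.055 0.024 0 0;0.085 0.037 0 0;0.115 0.05 0 0;0.145 0.063 0 0;0.175 0.077 0 0;0.205 0.09 0 0;0.235 0.103 0 0;0.253 0.111 0 0;0.261 0.114 0 0;0.263 0.115 0 0;0.263 0.115 0.01 0;0.263 0.115 0.03 0;0.263 0.115 0.055 0;0.263 0.115 0.08 0;0.263 0.115 0.097 0;0.263 0.115 0.107 0;0.263 0.115 0.11 0;0.263 0.115 0.11 0", "claw": -1}}

```text
time: 36.73
position: [0.5858, 0.102, 0.0433]
tcp_rot: [0.707, 0.707, -0.001, -0.001]
force: [-0.7, 0.1, -0.5]
gripper_width: 0.291
finger_force: 30.0
```

Call:
{"fn": "drive_tool", "kwargs": {"series": "0 0 0.002 0;0 0 0.004 0;0 0 0.005 0;0 0 0.005 0;0 0 0.005 0", "claw": -1}}

```text
time: 37.15
position: [0.587, 0.103, 0.0401]
tcp_rot: [0.707, 0.708, 0.0, 0.0]
force: [0.0, 0.5, 0.6]
gripper_width: 0.288
finger_force: 30.0
```

Call:
{"fn": "drive_tool", "kwargs": {"series": "0 0 0.0008 0;0 0 0.0015 0;0 0 0.0015 0;0 0 0.0015 0", "claw": -1}}

```text
time: 37.48
position: [0.5866, 0.1029, 0.0379]
tcp_rot: [0.707, 0.707, -0.0, -0.0]
force: [1.2, 0.6, 0.7]
gripper_width: 0.293
finger_force: 30.0
```

Call:
{"fn": "drive_tool", "kwargs": {"series": "0 0 0.0005 0;0 0 0.001 0;0 0 0.001 0;0 0 0.001 0", "claw": -1}}

```text
time: 37.82
position: [0.5868, 0.1029, 0.0376]
tcp_rot: [0.707, 0.707, -0.0, -0.0]
force: [-3.2, 0.6, 5.4]
gripper_width: 0.291
finger_force: 30.0
```

Contact. Release the vial, lift straight up past the cap, and back away to look.

Call:
{"fn": "drive_tool", "kwargs": {"series": "0 0 0 0;0 0 0 0;0 0 0 0;0 0 0 0;0 0 0 0;0 0 -0.01 0;0 0 -0.03 0;0 0 -0.06 0;0 0 -0.1 0;0 0 -0.14 0;0 0 -0.18 0;0 0 -0.22 0;-0.04 -0.03 -0.25 0;-0.08 -0.06 -0.28 0;-0.12 -0.06 -0.3 0;-0.16 -0.06 -0.3 0;-0.18 -0.06 -0.3 0;-0.18 -0.06 -0.3 0;-0.18 -0.06 -0.3 0", "claw": 0.3}}

```text
time: 39.4
position: [0.5267, -0.0793, 0.3384]
tcp_rot: [0.708, 0.706, 0.001, 0.001]
force: [0.0, 1.0, -0.0]
gripper_width: 0.652
finger_force: 0.0
```

Run:
```python
from h import *
tcp(); c,a=shot("wrist","w15"); d,b=shot("side","s15")
x=cv2.resize(a[0:260,220:520],(480,416),interpolation=cv2.INTER_CUBIC); y=cv2.resize(b[130:290,235:435],(320,256),interpolation=cv2.INTER_CUBIC)
o=np.zeros((416,800,3),np.uint8); o[:,:480]=x; o[:256,480:]=y; cv2.imwrite("pics/final.png",o)
```

```text
39.4 [ 0.5267 -0.0793  0.3384] [0.708 0.706 0.001 0.001] w 0.652 ff 0.0
```

View pics/final.png

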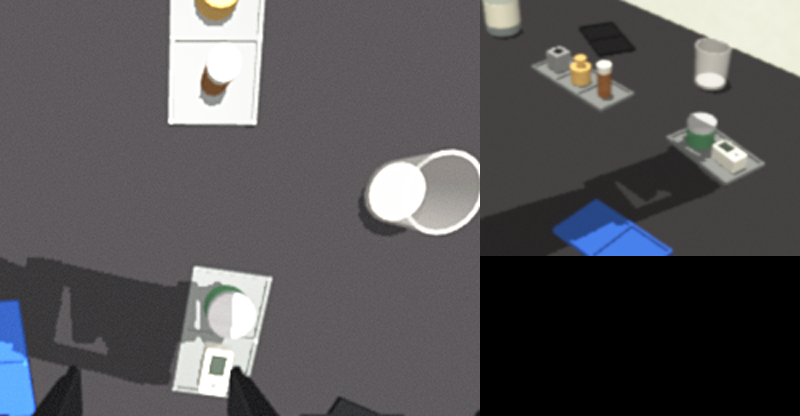

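The final picture shows all five items upright in their pockets. The side view has the cell (558,60), weight (580,72) and vial (604,80) in tray3, and the jar (702,130) and logger (730,155) in tray2. The arm is clear, so I hand it in.

```bash
python3 -c "
from plant import r
print(r.close_job())"
```

```text
the job is handed in; nothing more can be done
None
```

I handed the job in at about 39 s with both kits placed in the order asked and all five items upright in their pockets; the one upset was a brief 41 N wrist force when the logger, having slipped in the grip, met the tray floor early.

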